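Snap the cover onto a power-supply case

TASK

Close the power supply whose lower case is clamped in the tilted vise: pick up the larger of the two loose covers, set it squarely on the case rim, and press it down along the tilted case until the clips snap and it sits fully home. Do not let go: your program finishes with the robot still pressing the cover down on the case with a steady push of about 10 N (never more than 60 N). Leave the other things on the bench where they are.

Things in the scene. Friction and masses are not known exactly. Their poses are not given: they have to be found in the camera images.
- cover_mid (a point): Centre of the cover to fit, 10 mm above its lower edge: the LARGER of two loose grey lids, 108 x 56 x 20 mm, flat on the bench, skirt down, vent slots in its top; about 45 g. x along its length, y across the 56 mm width, z out of its top. Grip its long sides at the middle (their windows lie 18 to 34 mm from it). Inside 103 x 51 mm, 17 mm deep. Same both ways round.
- cover_seat (a point): Where the cover's centre lies when fully home. x along the case, y across it (level), z square to the rim, 15 degrees off vertical. Lowered along z, the cover passes over the rim at 17 mm above this point and meets the clips at about 9 mm; the push climbs to some 8 to 14 N at about 6 mm, drops suddenly to nothing as they snap, and climbs again when the lid lands on the rim at 0 (its top face 10 mm above this point).
- shell: Lower case of the power supply, fixed in the vise: grey plastic, 100 x 48 mm outside, 40 mm high, open top showing a circuit board. Origin: centre of its underside; axes as cover_seat (x rises 15 degrees, z leans 15 degrees towards the low end). The cover goes over the outside of its rim with 1.5 mm play all round. Two sprung clips in each long wall, 26 mm either side of the middle.
- vise: Dark steel bench vise with a tilted head, standing firmly on the bench; it does not move. Origin: centre of its 110 mm round foot on the bench; x away from its knob, z up. The low end with the knob faces the robot. Its jaws hold the two short ends of the case and stop 24 mm below the rim, so fingers have room beside the long sides; the rim's centre is 114 mm above the bench.
- small_cover_mid (a point): A smaller grey lid of the same kind for another product, 72 x 44 x 16 mm, lying on the bench; centre, 8 mm above its lower edge. It does not fit and stays where it is.
- meter: Yellow and black hand-held multimeter lying on the bench, 150 x 72 x 45 mm; origin at the centre of its underside. Leave alone.
- reel: Solder reel standing on its flat side, 64 mm across, 40 mm high; origin at the centre of its underside. Leave alone.
- driver: Screwdriver with a black handle, some 200 mm long, lying on the bench along its own x; origin at its underside. Leave alone.
Not all that is in view belongs to the job. What is shaped like the part that bears cover_mid but blue or turquoise is not meant.

How it is judged:
By the outcome, as a careful person would: the job done as asked, in the order asked, and still so for the second after the job is handed in, while the arm keeps its last pose, push and grip.
It also fails if it takes over 58 s, if anything falls off the work surface, if the arm or the gripper's body presses on something with over 40 N, if the wrist force passes 120 N, or if a joint passes its speed limit or range.

ROBOT

A 6-joint arm with a two-finger parallel gripper is mounted at the origin on the work surface. World frame = base frame: x ahead of the robot, y to its left, z up, the work surface at z = 0. Lengths are in m, angles in rad, forces in N, time in s.
With the tool pointing down it reaches from about 0.375 to 0.9 m from the base axis. Payload 3.1 kg.
Tool frame: the origin (TCP) lies midway between the tips of the shut fingers; the grasp point (between the pads) lies 19 mm behind it; x points along the fingers, y is the direction in which the jaws open and shut, and the axes are right-handed (so a half turn about x gives the same grasp; the last joint's range is limited). The gripper opens to 87 mm and grips with 3 to 60 N. Pads are 19 mm wide; open, the fingers measure 117 mm over their backs; the gripper's body (75 mm by 190 mm) begins 51 mm behind the grasp point.
Start: joints at [0.998, 0.527, 1.433, -0, 1.181, -0.178], TCP at [0.24, 0.577, 0.193] pointing down, gripper open.
Joint ranges: [-3.08, 3.08], [-0.75, 2.2], [0.22, 2.44], [-1.43, 4.57], [0, 2.65], [-2.85, 2.85]. Speed limits (rad/s): [2.79, 2.79, 3.14, 3.14, 3.14, 3.14].

INTERFACE

Orientations are given as a unit quaternion [x, y, z, w].
In Python, from rig import get_obs, imaging, robot gives the robot as it stands.
- The arm moves only by the shell command python3 -m inch 'ROWS' [FORCE]. ROWS is JSON, a list of rows, each a list of 3 entries, a list of its own where there are three numbers: the finger opening in mm, from 0 to 87, then the shift along the tool's x, y, z in mm, then the turn, a rotation vector about the tool's x, y, z in degrees. In form: [[grip, [dx, dy, dz], [wx, wy, wz]], ...]. A call has 1 to 12 rows; each row shifts and turns the pose as measured when the row begins, along the tool's axes as they then stand; what a row does not reach is not made up. A row lasts 1/8 s, in which the tool goes at most 62.5 mm and 10.7 degrees, less where a joint would pass 70% of its speed; a pose out of reach is approached as far as the arm can. A call with a gripper value outside its range is refused whole. The fingers move at their own pace and stop on an object; FORCE is the grip in N (left out, the last holds). Time passes only in rows, so rows that do not move let the fingers close. It gives the time, the measured TCP pose, the force and the opening at its end, in the units of the state.
- get_obs(): the state, without advancing time (a new reading comes with each control period).
- imaging.camera(name): name is "scene" or "top" or "wrist"; returns the picture (400x640x3 uint8, red, green, blue); there is no depth.
- imaging.camera_params(name): a dict with "camera_matrix" (3x3 intrinsics, pixels), "k1" (the pictures are not rectified: a ray, as slopes to the right and down, at radius r is drawn at 1 + k1 r^2 times it, then the intrinsics apply), "xyz" and "rotation" of the camera in the world. Camera axes: x right, y down, z forward; pixel columns grow to the right and rows downward; lengths in m; the calibration is good to about 2 mm. A picture is of the moment at which its call begins: read the wrist's pose just before it. camera_params takes no time and is no camera call; for the wrist camera it gives the pose at the moment of the call.
- robot.hand_in(): hands the job in, once; it reports no verdict.
Trained networks look in the newest picture that a camera, given by its name, has taken for a name from the list of things; names that differ only in an ending like _2 or _b are one class to them, and where a whole thing is asked for, a point or a joint stands for the part that bears it (a point fixed in the world has none). Each returns a list of dicts, best first, with "confidence" (0 to 1); they miss things now and then, are a little off and sometimes report something else, mostly with a low value. They report only what shows in the picture. A call takes as long as a camera call. They do not tell look-alikes from the thing itself.
- imaging.cut_out(camera, target): "pixels" (400x640 bool, what is visible of it) and "box" ([centre column, centre row, width, height] in pixels, round what is visible of it).
- imaging.tip_of(camera, target): "pixel" ([column, row] in pixels: a listed point, or the origin of a listed thing).
The state is a dict: "time": time; "q": joint angles; "joint_velocities": joint speeds; "joint_torque": joint torques, N m; "position": TCP position; "tool_rot": TCP orientation; "ft_force": force on the tool from outside, world axes, zero at the start; "moment": the same for the moment, N m; "grip_width": finger opening in m.
Only numpy, scipy, OpenCV 4.12 (cv2) and the standard library are available. Lean on these libraries where they do the work, as an engineer would, in place of code of your own. Each camera call takes 0.05 s, during which the arm holds its last target. There are 200 camera calls.

## Working session

There is one attempt and no reset: what is moved stays moved. The work goes in short steps, Python scripts to look and compute and a shell command to move; the robot and the scene stay as the last step left them, time stands still between calls to the robot, and variables do not carry over. Pictures are saved under pics/ and viewed, about 8 in all and at most 12, crops included, and the job is handed in when it is done.

```bash
ls; mkdir -p pics; cat > h.py <<'E'
import numpy as np, cv2
from rig import get_obs, imaging, robot
from scipy.spatial.transform import Rotation as R
def par(c):
    p=imaging.camera_params(c); return np.array(p["camera_matrix"]),p["k1"],np.array(p["xyz"]),np.array(p["rotation"])
def rot(r):
    r=np.array(r); return r if r.shape==(3,3) else R.from_quat(r).as_matrix()
def ray(c,px,P=None):
    K,k1,t,r=P or par(c); r=rot(r)
    d=(np.linalg.inv(K)@[px[0],px[1],1])[:2]; u=d.copy()
    for _ in range(30): u=d/(1+k1*(u@u))
    v=r@[u[0],u[1],1]; return t,v/np.linalg.norm(v)
def onz(c,px,z,P=None):
    t,v=ray(c,px,P); return t+v*(z-t[2])/v[2]
def proj(c,X,P=None):
    K,k1,t,r=P or par(c); p=rot(r).T@(np.array(X)-t); u=p[:2]/p[2]; u=u*(1+k1*(u@u)); return (K@[u[0],u[1],1])[:2]
def tri(rays):
    A=0;b=0
    for t,v in rays:
        M=np.eye(3)-np.outer(v,v); A=A+M; b=b+M@t
    return np.linalg.solve(A,b)
def save(c,n):
    im=imaging.camera(c); cv2.imwrite(f"pics/{n}.png",im[:,:,::-1]); return im
E
python3 - <<'E'
from h import *
o=get_obs(); print(o)
a=save("scene","s0");b=save("top","t0")
cv2.imwrite("pics/st.png",np.vstack([a,b])[:,:,::-1])
cv2.imwrite("pics/st.png",cv2.resize(np.vstack([a,b])[:,:,::-1],(480,600)))
for c in("scene","top"):
    print(c,imaging.camera_params(c))
    for t in("cover_mid","cover_seat","shell","vise","small_cover_mid","meter","reel","driver"):
        print(t,[(np.round(x["pixel"],1),round(x["confidence"],2)) for x in imaging.tip_of(c,t)])
    for t in("cover_mid","small_cover_mid"):
        print('cut',t,[(np.round(x["box"],1),round(x["confidence"],2)) for x in imaging.cut_out(c,t)])
E
```

```text
pics
{'time': 0.0, 'q': array([ 9.97509173e-01,  5.28472562e-01,  1.43388671e+00, -1.81669294e-05,
        1.18138855e+00, -1.78499666e-01]), 'joint_velocities': array([-0.0014291 , -0.00071804, -0.00305226,  0.00100186,  0.0012331 ,
       -0.00124678]), 'joint_torque': array([-1.02297690e-03, -4.40044999e+01, -1.76588130e+01,  6.30819728e-02,
        5.81089477e-02, -1.52281268e-04]), 'position': array([0.23992688, 0.57626167, 0.19217273]), 'tool_rot': array([ 0.13796037,  0.69364977, -0.13938226,  0.69310138]), 'ft_force': array([-0.44289931, -0.33627991, -0.55815653]), 'moment': array([0.0182189 , 0.02138802, 0.02473738]), 'grip_width': 0.08684164195947541}
scene {'camera_matrix': array([[400.89271218,   0.        , 320.23716045],
       [  0.        , 400.89271218, 203.29199708],
       [  0.        ,   0.        ,   1.        ]]), 'k1': -0.07594071783883277, 'xyz': array([0.88718146, 0.59648679, 1.2325489 ]), 'rotation': array([ 0.2393513 ,  0.93363648, -0.25710081, -0.07023567])}
cover_mid [(array([355.9, 180.9]), 0.92), (array([309.1, 254.3]), 0.92), (array([330.2, 213.9]), 0
[... 1108 characters left out ...]
346.5, 283.3]), 0.9), (array([284.5, 184.4]), 0.9), (array([318.7, 231.2]), 0.85), (array([279.7, 277.3]), 0.56)]
cover_seat [(array([424.1, 194.9]), 0.64)]
shell [(array([417.2, 192.7]), 0.92), (array([327.4, 139.3]), 0.64)]
vise [(array([414.6, 195.8]), 0.85)]
small_cover_mid []
meter [(array([144.1, 259.8]), 0.76)]
reel [(array([329.3, 139.5]), 0.8)]
driver [(array([493.1, 233.6]), 0.72)]
cut cover_mid [(array([319.4, 229.6,  23. ,  41.2]), 0.97), (array([350.4, 285.1,  41.9,  40.6]), 0.96), (array([411.2, 285.8,  42.5,  26.9]), 0.83), (array([283. , 182.4,  38. ,  32.1]), 0.82), (array([279.1, 280.3,  47.2,  27.8]), 0.66)]
cut small_cover_mid [(array([239.6, 232.8,  31.1,  29.3]), 0.84)]
```

View pics/t0.png

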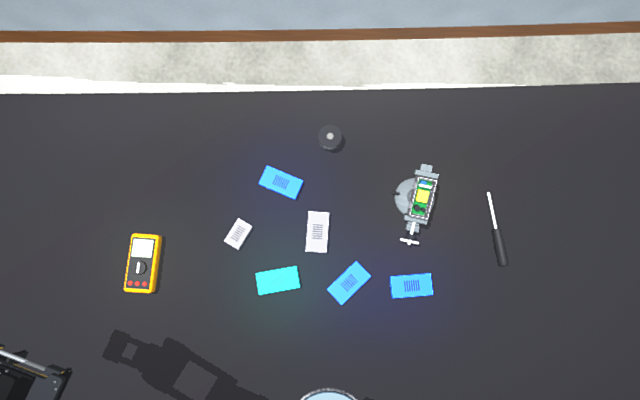

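View pics/s0.png

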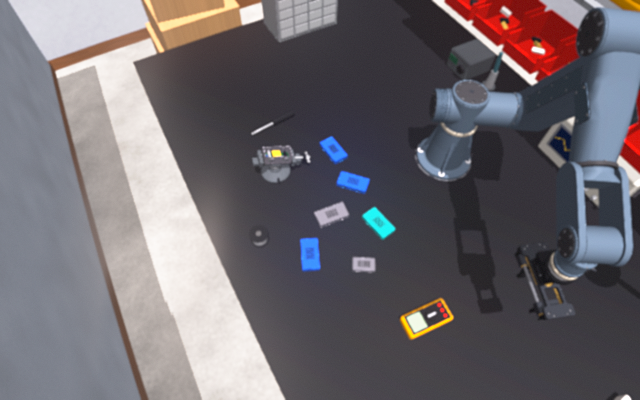

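The top picture shows the large grey cover at about (318,231) and the vise at (415,195), with its knob at (410,240). In the scene picture the cover is at (330,214). The blue and turquoise covers are decoys.

```bash
python3 - <<'E'
from h import *
S,T=par("scene"),par("top")
print("cover",onz("top",(318.7,231.2),.01,T),onz("scene",(330.2,213.9),.01,S),tri([ray("top",(318.7,231.2),T),ray("scene",(330.2,213.9),S)]))
print("seat",tri([ray("top",(424.1,194.9),T),ray("scene",(279.4,153.5),S)]),"shell",tri([ray("top",(417.2,192.7),T),ray("scene",(274.9,159.3),S)]),
"vise",onz("top",(414.6,195.8),0,T),onz("scene",(273.6,173.8),0,S))
for c,px,P in(("top",(318.7,231.2),T),("scene",(330.2,213.9),S)):
    imaging.camera(c)
    m=min(imaging.cut_out(c,"cover_mid"),key=lambda x:np.hypot(x["box"][0]-px[0],x["box"][1]-px[1]))["pixels"]
    ys,xs=np.nonzero(m); q=np.array([onz(c,(x,y),.015,P)[:2] for x,y in zip(xs,ys)],np.float32)
    print(c,len(xs),cv2.minAreaRect(q))
    w=np.linalg.eigh(np.cov(q.T)); v=w[1][:,1]; print("mean",q.mean(0),"long yaw",np.degrees(np.arctan2(v[1],v[0])))
o=get_obs();print(R.from_quat(o["tool_rot"]).as_matrix().round(3))
# vise/shell mask in top
m=imaging.cut_out("top","shell")[0]; print(m["box"])
print("wrist",imaging.camera_params("wrist"))
r=R.from_quat(o["tool_rot"]); p=imaging.camera_params("wrist"); print("cam in tool",r.inv().apply(np.array(p["xyz"])-o["position"]),(r.inv().as_matrix()@rot(p["rotation"])).round(3))
E
```

```text
cover [0.51437776 0.01236644 0.01      ] [0.51520339 0.01488245 0.01      ] [0.51431484 0.01264535 0.00592579]
seat [ 0.58631262 -0.24835076  0.10388825] shell [ 0.60138848 -0.2419003   0.08257991] vise [ 0.60758756 -0.25573959  0.        ] [ 0.61322786 -0.24153217  0.        ]
top 883 ((0.5154663920402527, 0.01668846607208252), (0.060395944863557816, 0.11266516149044037), 82.88439178466797)
mean [0.5154786  0.01598782] long yaw 172.65271419715987
scene 503 ((0.5133558511734009, 0.02082209289073944), (0.06411837786436081, 0.11160019785165787), 84.10968780517578)
mean [0.5135094  0.02075779] long yaw 174.5987708157865
[[ 0.     0.385  0.923]
 [ 0.     0.923 -0.385]
 [-1.     0.     0.   ]]
[421.9, 195.4, 27.5, 44.8]
wrist {'camera_matrix': array([[275.35074547,   0.        , 322.15258679],
       [  0.        , 275.35074547, 195.72504744],
       [  0.        ,   0.        ,   1.        ]]), 'k1': -0.0467956050058062, 'xyz': array([0.16689497, 0.60690085, 0.38510425]), 'rotation': array([0.82297115, 0.54915882, 0.080612  , 0.12101563])}
cam in tool [-0.19193048 -0.00056307 -0.07931803] [[ 0.    -0.288  0.958]
 [ 1.     0.001 -0.   ]
 [-0.001  0.958  0.288]]
```

```bash
python3 -m inch '[[87,[0,-34,39],[0,0,0]],[87,[0,-34,39],[0,0,0]],[87,[0,-34,39],[0,0,0]],[87,[0,-34,39],[0,0,0]],[87,[0,-34,39],[0,0,0]],[87,[0,-34,39],[0,0,0]],[87,[0,-34,39],[0,0,0]],[87,[0,-34,39],[0,0,0]],[87,[0,-34,39],[0,0,0]],[87,[0,-34,39],[0,0,0]],[87,[0,-34,39],[0,0,0]],[87,[0,-34,39],[0,0,0]]]' 20
python3 -m inch '[[87,[0,0,0],[-8,0,0]],[87,[0,0,0],[-8,0,0]],[87,[0,0,0],[0,0,0]]]'
cat > look.py <<'E'
from h import *
import sys
o=get_obs(); P=par("wrist"); save("wrist",sys.argv[1])
print(o["time"],o["position"],R.from_quat(o["tool_rot"]).as_matrix().round(4).tolist(),o["ft_force"].round(2),o["grip_width"])
for t in("cover_mid","cover_seat","shell"):
    print(t,[(np.round(x["pixel"],1),round(x["confidence"],2),onz("wrist",x["pixel"],.01,P).round(4)) for x in imaging.tip_of("wrist",t)])
for d in imaging.cut_out("wrist","cover_mid"):
    ys,xs=np.nonzero(d["pixels"]); q=np.array([onz("wrist",(x,y),.018,P)[:2] for x,y in zip(xs,ys)],np.float32)
    rr=cv2.minAreaRect(q); print(np.round(d["box"],1),round(d["confidence"],2),rr)
E
python3 look.py w1
```

```text
time: 2.85
position: [0.5275, 0.009, 0.195]
tool_rot: [0.139, 0.69, -0.133, 0.697]
ft_force: [0.9, 0.7, -0.4]
grip_width: 0.087
time: 3.22
position: [0.5307, 0.0037, 0.1954]
tool_rot: [0.04, 0.701, -0.036, 0.711]
ft_force: [-0.3, 0.4, 0.5]
grip_width: 0.0869
3.225 [0.53070354 0.00374785 0.19535817] [[0.0146, 0.1081, 0.994], [0.0045, 0.9941, -0.1082], [-0.9999, 0.006, 0.014]] [-0.3   0.44  0.46] 0.08688009383942513
cover_mid [(array([328.1, 157.5]), 0.7, array([0.5133, 0.0144, 0.01  ])), (array([252.7,  56.1]), 0.69, array([ 0.3757, -0.0663,  0.01  ])), (array([406.7,  49.9]), 0.69, array([0.3888, 0.1259, 0.01  ])), (array([404.7, 242. ]), 0.65, array([0.6545, 0.1176, 0.01  ])), (array([128.,  66.]), 0.62, array([ 0.3665, -0.2285,  0.01  ]))]
cover_seat []
shell [(array([128.1, 250.4]), 0.97, array([ 0.6233, -0.3112,  0.01  ]))]
[407.2  46.9  95.7  69.3] 0.96 ((0.3861497938632965, 0.1230420172214508), (0.0575270801782608, 0.11207352578639984), 8.394353866577148)
[253.6  51.8  90.1 103.6] 0.88 ((0.3757532238960266, -0.06274145841598511), (0.06116701662540436, 0.11060202121734619), 43.20071029663086)
[404.9 233.   77.7  46. ] 0.82 ((0.6452416181564331, 0.1119648739695549), (0.11275604367256165, 0.06261410564184189), 66.16431427001953)
[126.8  63.1  97.7  61. ] 0.75 ((0.3643224239349365, -0.22599376738071442), (0.05890192836523056, 0.11685651540756226), 3.242631435394287)
[328.9 157.6  41.5  82.2] 0.72 ((0.5117300748825073, 0.016178322955965996), (0.05832744762301445, 0.10839876532554626), 85.40501403808594)
```

View pics/w1.png

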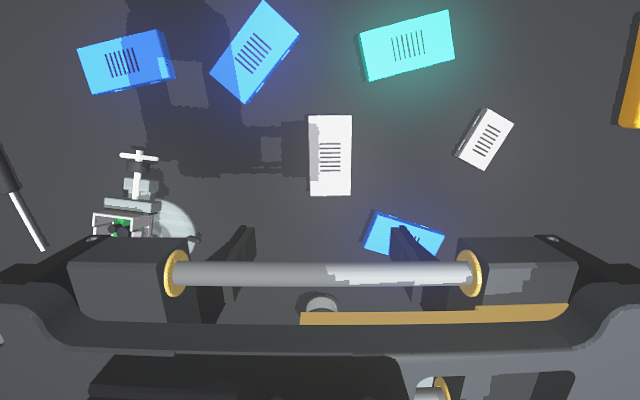

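The wrist picture shows the grey cover at (329,156), roughly aligned with the jaws, and the vise at lower left (130,215). I'll work out the grasp moves next.

```bash
cat >> h.py <<'E'
def delta(p,Rm):
    o=get_obs(); r=R.from_quat(o["tool_rot"]); 
    print("shift mm",(r.inv().apply(np.array(p)-o["position"])*1000).round(1),"rot deg",np.degrees((r.inv()*R.from_matrix(Rm)).as_rotvec()).round(2))
def down(yaw,pitch=0):
    # case frame: x yaw, rises by pitch; returns tool rot: x=-zc, y=yc, z=xc
    C=(R.from_euler("z",yaw,degrees=True)*R.from_euler("y",-pitch,degrees=True)).as_matrix()
    return np.c_[-C[:,2],C[:,1],C[:,0]]
E
python3 - <<'E'
from h import *
# refine the cover with top-face threshold
im=cv2.imread("pics/w1.png"); P=par("wrist"); h=cv2.cvtColor(im,cv2.COLOR_BGR2HSV)
# low-sat bright or shaded, sits in rows 100-205, cols 295-365
sub=im[100:210,290:370].astype(int); g=sub.mean(2); m=(g>105).astype(np.uint8); m=cv2.morphologyEx(m,cv2.MORPH_CLOSE,np.ones((9,9)))
n,l,s,c=cv2.connectedComponentsWithStats(m); k=1+np.argmax(s[1:,4]); ys,xs=np.nonzero(l==k); print(s[k])
q=np.array([onz("wrist",(x+290,y+100),.02,P)[:2] for x,y in zip(xs,ys)],np.float32); print(cv2.minAreaRect(q))
cm=[.5135,.0150]
delta([*cm,.06],down(-5.5)); print(down(-5.5).round(3))
E
```

```text
[  18   15   44   82 3504]
((0.5109021067619324, 0.017332714051008224), (0.05732043832540512, 0.10934995859861374), 84.51713562011719)
shift mm [135.1   7.9 -19.7] rot deg [-0.62  0.78 -0.34]
[[-0.     0.096  0.995]
 [ 0.     0.995 -0.096]
 [-1.     0.    -0.   ]]
```

```bash
python3 -m inch '[[87,[0,9,-21],[-0.6,0.8,-0.3]],[87,[40,0,0],[0,0,0]],[87,[40,0,0],[0,0,0]],[87,[40,0,0],[0,0,0]],[87,[0,0,0],[0,0,0]]]'
python3 - <<'E'
from h import *
delta([.512,.016,.002],down(-5.5))
E
python3 look.py w2
```

```text
time: 4.1
position: [0.5049, 0.0205, 0.0743]
tool_rot: [0.033, 0.707, -0.033, 0.705]
ft_force: [-0.1, 0.2, 0.6]
grip_width: 0.0872
shift mm [72.3 -3.8  7.7] rot deg [ 0.13 -0.16 -0.05]
4.1 [0.50492292 0.02045875 0.07433709] [[-0.0027, 0.0936, 0.9956], [0.0011, 0.9956, -0.0936], [-1.0, 0.0008, -0.0028]] [-0.09  0.2   0.56] 0.08723967947246546
cover_mid [(array([212.4,  63.1]), 0.84, array([ 0.3743, -0.0631,  0.01  ])), (array([417.6, 311.4]), 0.63, array([0.6479, 0.115 , 0.01  ])), (array([315.9, 208.5]), 0.57, array([0.5147, 0.0129, 0.01  ])), (array([432.6,  55. ]), 0.57, array([0.3854, 0.1265, 0.01  ]))]
cover_seat []
shell []
[433.   51.4 137.7 102.7] 0.9 ((0.38545069098472595, 0.12318344414234161), (0.056694395840168, 0.11247006058692932), 8.729442596435547)
[ 52.6  74.7 104.7  87.8] 0.83 ((0.36390072107315063, -0.2183438390493393), (0.060082145035266876, 0.11296183615922928), 4.03333854675293)
[211.   67.  132.3 133.7] 0.76 ((0.3759858012199402, -0.06263628602027893), (0.06211358681321144, 0.10941215604543686), 42.151344299316406)
[317.9 204.1  61.3 109.9] 0.75 ((0.5096771121025085, 0.017209433019161224), (0.05656581372022629, 0.11128763109445572), 84.6204605102539)
[394.1 300.6  57.6  25.8] 0.7 ((0.6220313310623169, 0.08666408061981201), (0.06276630610227585, 0.03314337879419327), 82.21367645263672)
```

View pics/w2.png

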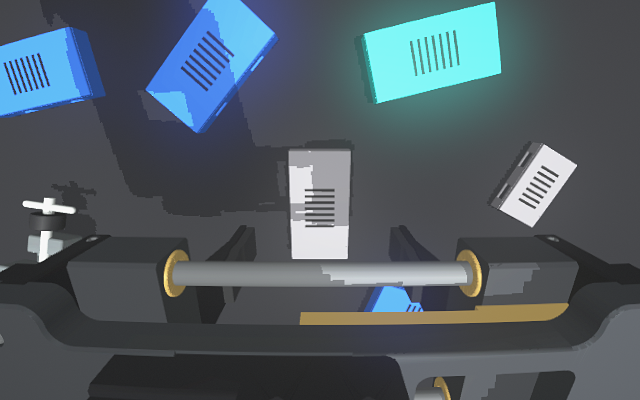

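The cover sits between the jaws at (320,205). Its vent slots are centred at about (320,208).

```bash
python3 - <<'E'
from h import *
P=par("wrist")
print(onz("wrist",(320,208),.02,P)); im=cv2.imread("pics/w1.png"); 
for p in((289,150),(351,150)): print(onz("wrist",p,.02,P))
delta([.512,.016,.002],down(-5.5))
E
```

```text
[0.51831287 0.01571952 0.02      ]
[ 0.46034337 -0.00686985  0.02      ]
[0.46555963 0.04890293 0.02      ]
shift mm [76.2 -2.8  1.5] rot deg [0.11 0.52 0.01]
```

```bash
python3 -m inch '[[87,[0,-3,2],[0,0.5,0]],[87,[30,0,0],[0,0,0]],[87,[25,0,0],[0,0,0]],[87,[0,0,0],[0,0,0]],[87,[0,0,0],[0,0,0]]]'
python3 - <<'E'
from h import *
delta([.512,.016,.002],down(-5.5))
E
```

```text
time: 4.97
position: [0.5185, 0.0138, 0.0279]
tool_rot: [0.033, 0.702, -0.034, 0.711]
ft_force: [0.5, -0.5, -0.4]
grip_width: 0.0867
shift mm [25.8  1.7 -7. ] rot deg [0.08 0.77 0.1 ]
```

```bash
python3 -m inch '[[87,[8,2,-7],[0,0.7,0]],[87,[8,0,0],[0,0,0]],[87,[0,0,0],[0,0,0]],[87,[0,0,0],[0,0,0]]]'
python3 - <<'E'
from h import *
delta([.512,.016,.002],down(-5.5))
E
```

```text
time: 5.48
position: [0.5127, 0.0163, 0.0128]
tool_rot: [0.033, 0.705, -0.034, 0.708]
ft_force: [-0.1, -0.3, -0.6]
grip_width: 0.0874
shift mm [10.8 -0.4 -0.7] rot deg [0.08 0.23 0.12]
```

```bash
python3 -m inch '[[87,[6,0,0],[0,0.2,0]],[87,[4,0,0],[0,0,0]],[87,[0,0,0],[0,0,0]],[87,[0,0,0],[0,0,0]]]'
python3 -m inch '[[50,[0,0,0],[0,0,0]],[50,[0,0,0],[0,0,0]],[50,[0,0,0],[0,0,0]],[50,[0,0,0],[0,0,0]],[50,[0,0,0],[0,0,0]],[50,[0,0,0],[0,0,0]]]' 35
python3 - <<'E'
from h import *
delta([.512,.016,.002],down(-5.5))
E
```

```text
time: 5.98
position: [0.513, 0.0163, 0.0021]
tool_rot: [0.033, 0.706, -0.034, 0.706]
ft_force: [0.2, -0.0, 0.7]
grip_width: 0.087
time: 6.72
position: [0.5132, 0.0163, 0.0025]
tool_rot: [0.033, 0.706, -0.034, 0.707]
ft_force: [0.1, 0.2, -0.7]
grip_width: 0.0505
shift mm [ 0.5 -0.4 -1.1] rot deg [0.09 0.06 0.13]
```

```bash
python3 look.py w3
```

```text
6.725 [0.51315184 0.01625047 0.00247669] [[0.0009, 0.0943, 0.9955], [-0.0024, 0.9955, -0.0943], [-1.0, -0.0023, 0.0011]] [ 0.07  0.15 -0.73] 0.05053723371914176
cover_mid [(array([170.1,  27.1]), 0.87, array([ 0.3738, -0.064 ,  0.01  ])), (array([484.3,  16.5]), 0.83, array([0.3857, 0.126 , 0.01  ])), (array([320.1, 224.6]), 0.82, array([0.5107, 0.0145, 0.01  ]))]
cover_seat [(array([321.3, 229.4]), 0.19, array([0.5145, 0.015 , 0.01  ]))]
shell []
[168.   64.8 178.  128.5] 0.95 ((0.37915775179862976, -0.06520017981529236), (0.06480138003826141, 0.10170307010412216), 41.816017150878906)
[485.6  43.  198.   84.1] 0.89 ((0.39033201336860657, 0.1232633888721466), (0.04761163145303726, 0.11425819993019104), 8.656188011169434)
[321.7 223.8  85.2 149.8] 0.86 ((0.5108970403671265, 0.016618117690086365), (0.05714418739080429, 0.11201193928718567), 84.55856323242188)
[18.5 44.1 34.5 85.1] 0.71 ((0.3727458417415619, -0.16239768266677856), (0.024112073704600334, 0.052648644894361496), 70.00202941894531)
[496.3 380.9   6.    9.5] 0.42 ((0.6695583462715149, 0.15261141955852509), (0.011569197289645672, 0.003614157671108842), 7.020386695861816)
```

View pics/w3.png

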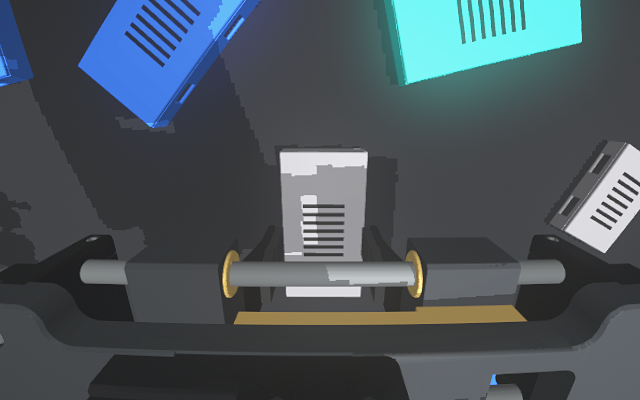

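The fingers are on the long sides at (275,255) and (370,255), but the opening reads 50.5 mm instead of 56. I'll close further to see whether the cover or my 50 mm command stopped them.

```bash
python3 -m inch '[[40,[0,0,0],[0,0,0]],[40,[0,0,0],[0,0,0]],[40,[0,0,0],[0,0,0]],[40,[0,0,0],[0,0,0]]]' 40
```

```text
time: 7.48
position: [0.5132, 0.0162, 0.0024]
tool_rot: [0.033, 0.706, -0.034, 0.707]
ft_force: [-0.4, -0.0, -0.8]
grip_width: 0.04
```

```bash
python3 - <<'E'
from h import *
save("wrist","w4"); save("scene","s4"); im=save("top","t4")
a=cv2.imread("pics/w4.png")[120:400,160:480]; b=cv2.imread("pics/s4.png")[150:290,270:430]
cv2.imwrite("pics/c4.png",np.vstack([cv2.resize(a,(640,560))[:300],cv2.resize(b[:, :],(343,300)).__array__() if 0 else cv2.copyMakeBorder(cv2.resize(b,(343,300)),0,0,0,297,cv2.BORDER_CONSTANT)]))
E
```

```text
(no output)
```

View pics/c4.png

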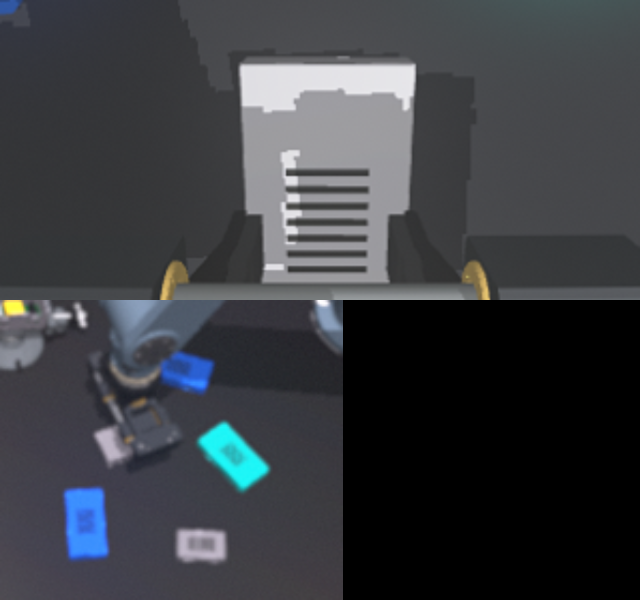

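The fingers have closed to 40 mm over the lid's outline without gripping it: their inner faces at (262,215) and (388,215) in the crop hide the lid's edges. I'll check where the tips really are.

```bash
python3 -m inch '[[87,[0,0,0],[0,0,0]],[87,[0,0,0],[0,0,0]],[87,[0,0,0],[0,0,0]],[87,[0,0,0],[0,0,0]],[87,[0,0,0],[0,0,0]]]'
python3 - <<'E'
from h import *
o=get_obs(); P=par("wrist"); save("wrist","w5"); print(o["position"],o["grip_width"],o["ft_force"])
r=R.from_quat(o["tool_rot"])
for w in (43.5,20):
  for x in(0,-10,-20,-30,-40):
    print(w,x,[proj("wrist",o["position"]+r.apply(np.array([x,s*w,z])/1000),P).round(0).tolist() for s in(-1,1) for z in(-9.5,9.5)])
a=cv2.imread("pics/w5.png")
for x in(0,-10,-20,-30):
  for s in(-1,1):
    q=[proj("wrist",o["position"]+r.apply(np.array([x,s*43.5,z])/1000),P).round(0).astype(int).tolist() for z in(-9.5,9.5)]
    cv2.line(a,q[0],q[1],(0,255-x*0,0) if x==0 else (0,0,255) if x==-20 else (255,0,255),1)
cv2.imwrite("pics/c5.png",cv2.resize(a[180:330,140:500],(792,330)))
E
```

```text
time: 8.25
position: [0.5132, 0.0162, 0.0024]
tool_rot: [0.033, 0.706, -0.034, 0.707]
ft_force: [-0.1, 0.7, 0.3]
grip_width: 0.0814
[0.51316591 0.01624853 0.00244272] 0.08143539626391393 [-0.06756911  0.67591951  0.26380778]
43.5 0 [[264.0, 212.0], [266.0, 235.0], [381.0, 212.0], [380.0, 235.0]]
43.5 -10 [[261.0, 216.0], [263.0, 241.0], [384.0, 217.0], [383.0, 241.0]]
43.5 -20 [[258.0, 222.0], [260.0, 247.0], [387.0, 222.0], [385.0, 247.0]]
43.5 -30 [[255.0, 228.0], [257.0, 254.0], [391.0, 228.0], [389.0, 254.0]]
43.5 -40 [[251.0, 234.0], [253.0, 262.0], [395.0, 234.0], [392.0, 262.0]]
20 0 [[296.0, 212.0], [297.0, 235.0], [350.0, 212.0], [349.0, 235.0]]
20 -10 [[295.0, 217.0], [295.0, 241.0], [351.0, 217.0], [350.0, 241.0]]
20 -20 [[293.0, 222.0], [294.0, 247.0], [353.0, 222.0], [352.0, 247.0]]
20 -30 [[292.0, 228.0], [292.0, 254.0], [354.0, 228.0], [353.0, 254.0]]
20 -40 [[290.0, 234.0], [291.0, 262.0], [356.0, 234.0], [355.0, 262.0]]
```

View pics/c5.png

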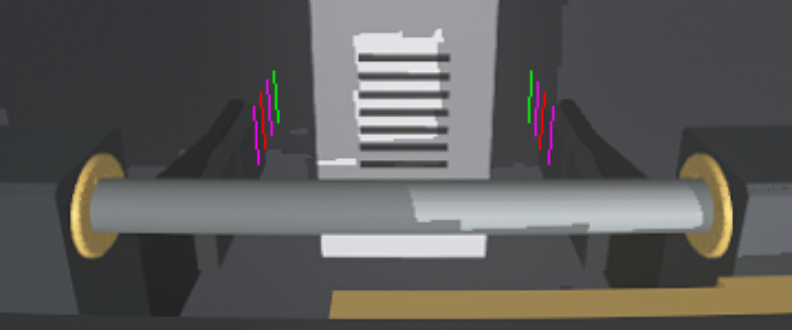

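The tips sit some 20–30 mm behind the nominal TCP at these openings (tips at about (240,100) and (565,105) in the crop, my TCP marks well below). So I'll set the opening to 66 mm and feel my way down.

```bash
python3 -m inch '[[66,[0,0,0],[0,0,0]],[66,[3,0,0],[0,0,0]],[66,[3,0,0],[0,0,0]],[66,[0,0,0],[0,0,0]],[66,[0,0,0],[0,0,0]]]'
python3 -m inch '[[66,[3,0,0],[0,0,0]],[66,[0,0,0],[0,0,0]]]'
python3 -m inch '[[66,[3,0,0],[0,0,0]],[66,[0,0,0],[0,0,0]]]'
```

```text
time: 8.93
position: [0.5131, 0.0162, -0.0042]
tool_rot: [0.033, 0.706, -0.034, 0.707]
ft_force: [-0.4, -0.3, -0.7]
grip_width: 0.0659
time: 9.18
position: [0.513, 0.0162, -0.0073]
tool_rot: [0.033, 0.706, -0.034, 0.707]
ft_force: [0.2, -1.1, -0.2]
grip_width: 0.0661
time: 9.43
position: [0.5131, 0.0162, -0.0106]
tool_rot: [0.033, 0.706, -0.034, 0.707]
ft_force: [0.4, 0.5, -0.4]
grip_width: 0.0655
```

```bash
python3 -m inch '[[66,[3,0,0],[0,0,0]],[66,[0,0,0],[0,0,0]]]'
python3 -m inch '[[66,[2,0,0],[0,0,0]],[66,[0,0,0],[0,0,0]]]'
python3 -m inch '[[66,[2,0,0],[0,0,0]],[66,[0,0,0],[0,0,0]]]'
python3 - <<'E'
from h import *
o=get_obs(); P=par("wrist"); save("wrist","w6"); print(o["position"],o["grip_width"],o["ft_force"])
a=cv2.imread("pics/w6.png")
cv2.imwrite("pics/c6.png",cv2.resize(a[180:330,200:440],(792,495)))
E
```

```text
time: 9.68
position: [0.5131, 0.0162, -0.0138]
tool_rot: [0.033, 0.706, -0.034, 0.707]
ft_force: [-0.4, -0.0, 0.4]
grip_width: 0.0659
time: 9.93
position: [0.5131, 0.0162, -0.0159]
tool_rot: [0.033, 0.706, -0.034, 0.707]
ft_force: [-0.5, 0.1, 0.1]
grip_width: 0.066
time: 10.18
position: [0.5132, 0.0162, -0.018]
tool_rot: [0.033, 0.706, -0.034, 0.707]
ft_force: [0.6, -0.2, -0.6]
grip_width: 0.0662
[ 0.51320511  0.01616347 -0.01802435] 0.0661954702040337 [ 0.60287117 -0.19161888 -0.61488756]
```

View pics/c6.png

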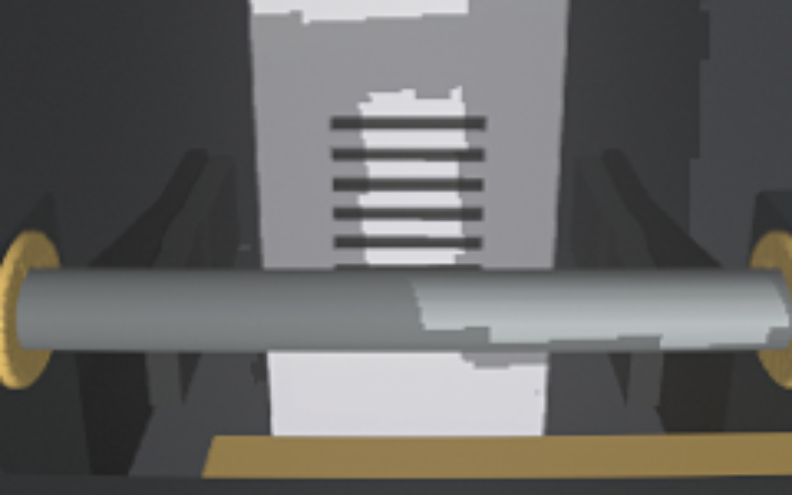

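The tips at (237,155) and (573,155) in the crop are now clear of the lid's sides and about 9 mm below its top. There's still no bench contact, so I'll go further down.

```bash
python3 -m inch '[[64,[3,0,0],[0,0,0]],[64,[0,0,0],[0,0,0]]]'
python3 -m inch '[[64,[2,0,0],[0,0,0]],[64,[0,0,0],[0,0,0]]]'
python3 -m inch '[[64,[2,0,0],[0,0,0]],[64,[0,0,0],[0,0,0]]]'
```

```text
time: 10.48
position: [0.5133, 0.0162, -0.0211]
tool_rot: [0.033, 0.706, -0.034, 0.707]
ft_force: [-0.2, -0.0, -0.2]
grip_width: 0.0642
time: 10.72
position: [0.5133, 0.0162, -0.0233]
tool_rot: [0.033, 0.706, -0.034, 0.707]
ft_force: [0.5, -0.0, 0.1]
grip_width: 0.0637
time: 10.98
position: [0.5133, 0.0161, -0.0254]
tool_rot: [0.033, 0.706, -0.034, 0.707]
ft_force: [0.0, -0.1, 0.3]
grip_width: 0.0642
```

Now close.

```bash
python3 -m inch '[[50,[0,0,0],[0,0,0]],[50,[0,0,0],[0,0,0]],[50,[0,0,0],[0,0,0]],[50,[0,0,0],[0,0,0]]]' 40
```

```text
time: 11.48
position: [0.5133, 0.0161, -0.0254]
tool_rot: [0.033, 0.706, -0.034, 0.707]
ft_force: [0.2, -0.1, 0.5]
grip_width: 0.0561
```

It's gripped at 56 mm. I'll lift, then move past the vise so the wrist camera sees the case.

```bash
python3 -m inch '[[50,[-20,0,0],[0,0,0]],[50,[-40,0,0],[0,0,0]],[50,[-45,0,0],[0,0,0]],[50,[-45,0,0],[0,0,0]],[50,[-45,0,0],[0,0,0]],[50,[-40,0,0],[0,0,0]],[50,[0,0,0],[0,0,0]]]'
python3 -m inch '[[50,[0,-42,32],[0,0,0]],[50,[0,-42,32],[0,0,0]],[50,[0,-42,32],[0,0,0]],[50,[0,-42,32],[0,0,0]],[50,[0,-42,32],[0,0,0]],[50,[0,-42,32],[0,0,0]],[50,[0,0,0],[0,0,0]],[50,[0,0,0],[0,0,0]]]'
python3 look.py w7
```

```text
time: 12.35
position: [0.5123, 0.0167, 0.2162]
tool_rot: [0.033, 0.707, -0.034, 0.706]
ft_force: [0.4, -0.4, -1.1]
grip_width: 0.0555
time: 13.35
position: [0.6755, -0.2555, 0.1988]
tool_rot: [0.036, 0.715, -0.03, 0.698]
ft_force: [0.1, 0.2, -0.3]
grip_width: 0.0558
13.35 [ 0.67545142 -0.25545286  0.19882218] [[-0.0238, 0.093, 0.9954], [0.0106, 0.9956, -0.0927], [-0.9997, 0.0083, -0.0247]] [ 0.09  0.25 -0.32] 0.055797381692530894
cover_mid [(array([320.9, 244.5]), 0.67, array([ 0.7816, -0.2661,  0.01  ])), (array([576.7, 136.8]), 0.67, array([0.6525, 0.1144, 0.01  ]))]
cover_seat [(array([321.7, 102.1]), 0.92, array([ 0.5773, -0.2459,  0.01  ]))]
shell []
[578.4 135.2  86.8  61.9] 0.79 ((0.6478305459022522, 0.10865876078605652), (0.1239519715309143, 0.05942545458674431), 65.35932922363281)
[320.7 234.2 101.2 157.9] 0.69 ((0.7697979807853699, -0.26298969984054565), (0.14204436540603638, 0.25155720114707947), 84.516357421875)
[323.1  77.   84.  154.1] 0.22 ((0.554229199886322, -0.2501944899559021), (0.18436186015605927, 0.11552241444587708), 3.261258125305176)
```

View pics/w7.png

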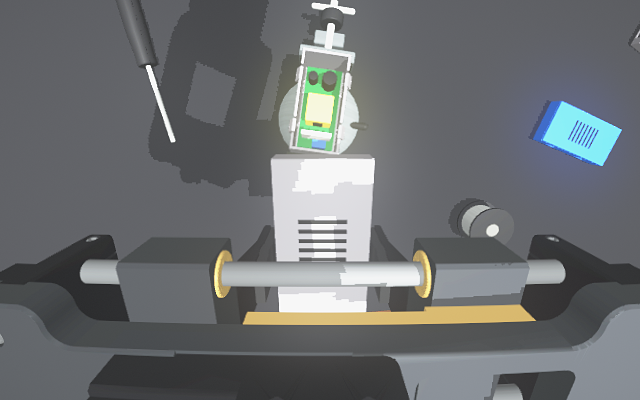

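The wrist picture shows the held cover at (322,235). The case rim corners are near (301,47), (354,50), (342,152) and (291,150), with the knob at the top. I'll enlarge a settled picture for the rim corners.

```bash
python3 - <<'E'
from h import *
import json
o=get_obs(); P=par("wrist"); save("wrist","w8"); 
print(o["time"],o["position"],np.abs(o["joint_velocities"]).max(),[(x["pixel"],x["confidence"]) for x in imaging.tip_of("wrist","cover_seat")],[(x["pixel"],x["confidence"]) for x in imaging.tip_of("wrist","cover_mid")])
import pickle; pickle.dump((o,P),open("w8.pkl","wb"))
a=cv2.imread("pics/w8.png")
cv2.imwrite("pics/c8.png",cv2.resize(a[30:170,260:380],(514,600),interpolation=cv2.INTER_CUBIC))
E
```

```text
13.6 [ 0.67650028 -0.25506183  0.2014678 ] 0.009895427388314013 [([320.7, 102.1], 0.59)] [([575.4, 133.4], 0.96), ([321.3, 240.1], 0.76)]
```

View pics/c8.png

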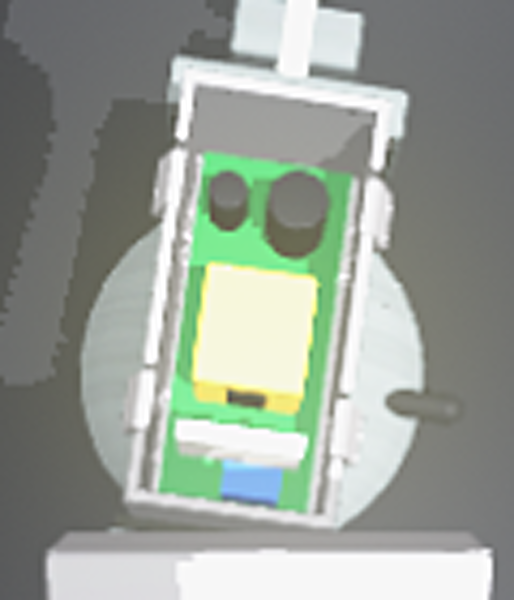

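In the enlarged crop the clips are at (165,180), (378,208), (137,400) and (348,428). The outer rim sides run (183,110)–(128,490) and (388,120)–(340,515). I'll fit the case pose from these, and the held cover's offset from the lid's end edge.

```bash
python3 - <<'E'
from h import *
import pickle; from scipy.optimize import least_squares
o,P=pickle.load(open("w8.pkl","rb"))
s=514/120.; C=lambda p:np.array([260+p[0]/s-.4,30+p[1]/s-.4])
def case(v):
    return np.array([v[0],v[1],.114]),R.from_euler("z",v[2])*R.from_euler("y",-np.radians(15))
clips=[((165,180),(-26,25,-11)),((378,208),(-26,-25,-11)),((137,400),(26,25,-11)),((348,428),(26,-25,-11))]
# image left = -y  -> swap
clips=[(C(p),np.array([q[0],-q[1],q[2]])/1000) for p,q in clips]
sides=[((183,110),-24),((128,490),-24),((388,120),24),((340,515),24)]
ends=[((160,490),50),((320,512),50)]
def res(v,det=False):
    t,r=case(v); e=[]
    for p,q in clips: e+=list(proj("wrist",t+r.apply(q),P)-p)
    zc=r.apply([0,0,1])
    for L,ax in((sides,1),(ends,0)):
      for p,y in L:
        a,d=ray("wrist",C(p),P); X=a+d*((t-a)@zc)/(d@zc); e.append((r.inv().apply(X-t)[ax]*1000-y)*1.5)
    return np.array(e)
f=least_squares(res,[.59,-.245,-.15],loss="soft_l1"); v=f.x; t,r=case(v); seat=t+r.apply([0,0,-.007])
print("rim",t.round(4),"yaw",np.degrees(v[2]),"seat",seat.round(4)); print(f.fun.round(1))
print("seat proj",proj("wrist",seat,P)," det onz",onz("wrist",(320.8,102.1),.107,P))
T,S=par("top"),par("scene")
print("top/scene proj of seat",proj("top",seat,T),"(det 424.1,194.9)",proj("scene",seat,S),"(279.4,153.5)")
# cover in tool: edge mask
a=cv2.imread("pics/w8.png").mean(2)
print("row profile",[a[y,300:350].mean().round() for y in range(148,164)])
for y in (170,190,200): 
    g=np.diff(a[y,255:395]); print(y,255+g[:60].argmax(),255+60+g[60:].argmin())
rt=R.from_quat(o["tool_rot"])
for zz in(-54,):
  for xx in(-45.4,-25.4): print(xx,[proj("wrist",o["position"]+rt.apply(np.array([xx,y,zz])/1000),P).round(1) for y in(-28,28)])
np.save("seat.npy",np.r_[seat,v[2]])
E
```

```text
rim [ 0.5792 -0.2476  0.114 ] yaw -12.753303188723518 seat [ 0.5809 -0.248   0.1072]
[ 0.8 -0.5  0.1 -0.1  0.7 -1.   0.7 -0.9  2.   0.2 -0.3  0.3 -1.2 -0.9]
seat proj [320.40018887  98.47589246]  det onz [ 0.58440648 -0.24796906  0.107     ]
top/scene proj of seat [421.99809495 199.58292063] (det 424.1,194.9) [278.29422063 151.50747196] (279.4,153.5)
row profile [np.float64(193.0), np.float64(191.0), np.float64(184.0), np.float64(171.0), np.float64(155.0), np.float64(138.0), np.float64(157.0), np.float64(164.0), np.float64(162.0), np.float64(159.0), np.float64(191.0), np.float64(241.0), np.float64(245.0), np.float64(246.0), np.float64(246.0), np.float64(246.0)]
170 271 373
190 272 372
200 272 372
-45.4 [array([271. , 162.7]), array([375.2, 162.8])]
-25.4 [array([276.9, 157. ]), array([369.1, 157.1])]
```

```bash
cat >> h.py <<'E'
GC=np.array([-.0354,0,-.0025])   # cover centre in tool
def tgt(h,dx=0,dy=0,seat=(.582,-.248,.1072),yaw=-12.75):
    M=down(yaw,15); C=np.c_[M[:,2],M[:,1],-M[:,0]]
    delta(np.array(seat)+C@np.array([dx,dy,h])/1000-M@GC,M)
def where(seat=(.582,-.248,.1072),yaw=-12.75):
    M=down(yaw,15); C=np.c_[M[:,2],M[:,1],-M[:,0]]; o=get_obs(); r=R.from_quat(o["tool_rot"]).as_matrix()
    f=C.T@o["ft_force"]; print("t",o["time"],"cover in case mm",(C.T@(o["position"]+r@GC-np.array(seat))*1000).round(2),"f case",f.round(1),"M case",(C.T@o["moment"]).round(2),"grip",o["grip_width"].round(4))
E
python3 -c "
from h import *
tgt(60)"
```

```text
shift mm [ 72.2  -0.9 -97.7] rot deg [  7.42 -16.14  -1.23]
```

```bash
python3 -m inch '[[50,[0,0,-30],[3.7,-8,-0.6]],[50,[0,0,-30],[3.7,-8,-0.6]],[50,[0,0,0],[0,0,0]],[50,[0,0,0],[0,0,0]]]'
python3 -c "
from h import *
tgt(60);where()"
```

```text
time: 14.25
position: [0.612, -0.2438, 0.1939]
tool_rot: [0.07, 0.606, -0.088, 0.787]
ft_force: [0.5, -0.9, -0.3]
grip_width: 0.0556
shift mm [ 52.  -11.  -47.1] rot deg [-0.17 -0.23 -0.18]Traceback (most recent call last):
  File "<string>", line 3, in <module>
    tgt(60);where()
            ~~~~~^^
  File "h.py", line 37, in where
    f=C.T@o["ft_force"]; print("t",o["time"],"cover in case mm",(C.T@(o["position"]+r@GC-np.array(seat))*1000).round(2),"f case",f.round(1),"M case",(C.T@o["moment"]).round(2),"grip",o["grip_width"].round(4))
                                                                                                                                                                                       ^^^^^^^^^^^^^^^^^^^^^
AttributeError: 'float' object has no attribute 'round'
```

```bash
sed -i 's/o\["grip_width"\].round(4)/round(o["grip_width"],4)/' h.py
python3 -m inch '[[50,[0,-11,-47],[0,0,0]],[50,[25,0,0],[0,0,0]],[50,[20,0,0],[0,0,0]],[50,[0,0,0],[0,0,0]],[50,[0,0,0],[0,0,0]]]'
python3 -c "
from h import *
tgt(60);where()
P=par('wrist'); save('wrist','w9'); a=cv2.imread('pics/w9.png'); b=save('top','t9'); s=save('scene','s9')[:,:,::-1]
d=np.hstack([cv2.resize(b[150:250,370:470,::-1],(400,400)),cv2.resize(s[110:210,230:330],(400,400))])
cv2.imwrite('pics/c9.png',np.vstack([d,cv2.resize(a[130:280,200:440],(800,500))[:200]]))
print([(x['pixel'],x['confidence']) for x in imaging.tip_of('wrist','cover_seat')])"
```

```text
time: 14.88
position: [0.5858, -0.2523, 0.1436]
tool_rot: [0.065, 0.601, -0.088, 0.791]
ft_force: [-0.5, 0.6, -0.7]
grip_width: 0.0556
shift mm [  9.2   3.4 -11.4] rot deg [0.19 0.57 0.15]
t 14.875 cover in case mm [11.01 -3.27 69.32] f case [-0.7  0.5 -0.5] M case [ 0.01  0.25 -0.03] grip 0.0556
[]
```

View pics/c9.png

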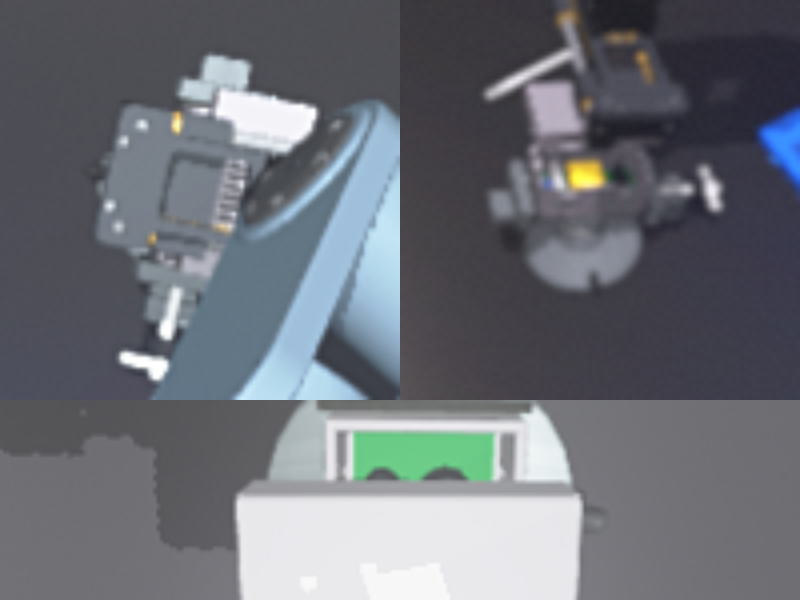

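The cover is tilted parallel above the case. In the wrist crop the case's low-end rim corners are at (328,418) and (525,418) and the cover edge spans 238–582, so the cover is about 3 mm to −y as computed. I'll correct that and check the alignment again.

```bash
python3 -m inch '[[50,[0,3,-11],[0.2,0.5,0.1]],[50,[0,0,0],[0,0,0]],[50,[0,0,0],[0,0,0]],[50,[0,0,0],[0,0,0]]]'
python3 -c "
from h import *
import pickle
tgt(60);where()
o=get_obs();P=par('wrist'); save('wrist','w10'); pickle.dump((o,P),open('w10.pkl','wb'))
a=cv2.imread('pics/w10.png')
r=R.from_quat(o['tool_rot']); M=down(-12.75,15); C=np.c_[M[:,2],M[:,1],-M[:,0]]; seat=np.array([.582,-.248,.1072])
p={}
for y in(-24,24):
  for x in (-50,-48): p['rim',x,y]=proj('wrist',seat+C@np.array([x,y,7])/1000,P)
for y in(-28,28): p['cov',y]=proj('wrist',o['position']+r.apply(GC+np.array([-.01,y/1000,-.054])),P)
for k in p: print(k,p[k].round(1))
cv2.imwrite('pics/c10.png',cv2.resize(a[100:220,240:400],(800,600),interpolation=cv2.INTER_CUBIC))"
```

```text
time: 15.58
position: [0.5741, -0.2458, 0.1411]
tool_rot: [0.068, 0.605, -0.089, 0.788]
ft_force: [-0.1, 0.0, 0.4]
grip_width: 0.0557
shift mm [10.3 -0.3  1.7] rot deg [-0.04  0.02  0.03]
t 15.575 cover in case mm [-1.68  0.37 70.28] f case [ 0.  -0.   0.4] M case [ 0.02  0.15 -0.  ] grip 0.0557
('rim', -50, -24) [292.2 150.5]
('rim', -48, -24) [292.3 153. ]
('rim', -50, 24) [352.5 150.5]
('rim', -48, 24) [352.4 153.1]
('cov', -28) [270.8 157.7]
('cov', 28) [375.5 157.8]
```

View pics/c10.png

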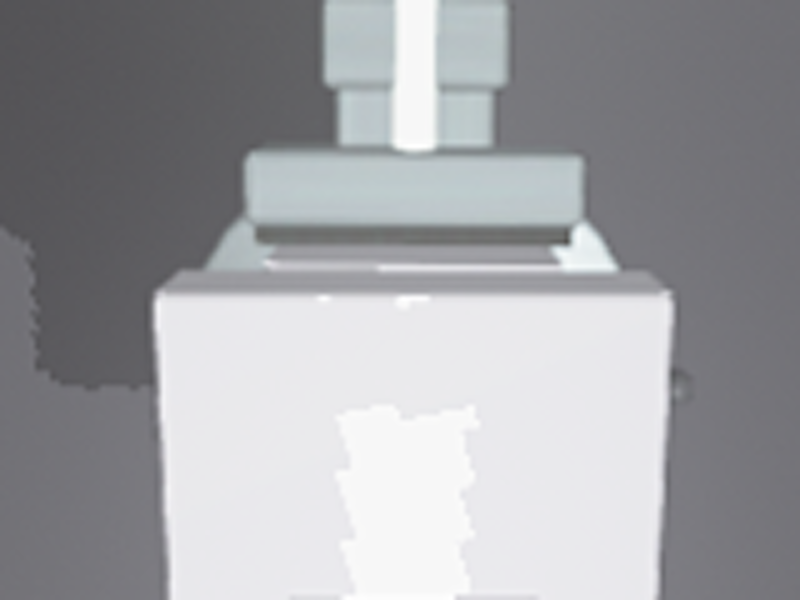

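The rim's low end is at (265–560, 262) in the crop, and the cover's edge at (155–672, 293). Against the model that calls for only about +0.7 mm in x and +0.3 mm in y, so I can descend along the case axis.

```bash
python3 -m inch '[[50,[15,0,2.4],[0,0,0]],[50,[15,0,0],[0,0,0]],[50,[10,0,0],[0,0,0]],[50,[0,0,0],[0,0,0]],[50,[0,0,0],[0,0,0]],[50,[0,0,0],[0,0,0]]]'
python3 -c "
from h import *
tgt(22,.7,.3);where()"
```

```text
time: 16.38
position: [0.5873, -0.2489, 0.0991]
tool_rot: [0.068, 0.605, -0.088, 0.788]
ft_force: [0.0, 0.1, 0.4]
grip_width: 0.0554
shift mm [ 4.2 -0.   0.1] rot deg [-0.06 -0.07 -0.  ]
t 16.375 cover in case mm [ 0.61  0.32 26.16] f case [0.1 0.1 0.4] M case [0.02 0.18 0.03] grip 0.0554
```

```bash
python3 -m inch '[[50,[4,0,0],[0,0,0]],[50,[0,0,0],[0,0,0]],[50,[3,0,0],[0,0,0]],[50,[0,0,0],[0,0,0]]]' 55
python3 -c "
from h import *
where()"
python3 -m inch '[[50,[2,0,0],[0,0,0]],[50,[0,0,0],[0,0,0]]]'
python3 -c "
from h import *
where()"
python3 -m inch '[[50,[2,0,0],[0,0,0]],[50,[0,0,0],[0,0,0]]]'
python3 -c "
from h import *
where()"
```

```text
time: 16.88
position: [0.5895, -0.2496, 0.0929]
tool_rot: [0.068, 0.605, -0.089, 0.789]
ft_force: [-0.8, 0.0, -0.7]
grip_width: 0.0552
t 16.875 cover in case mm [ 1.22  0.12 19.64] f case [-1.  -0.2 -0.4] M case [ 0.03  0.22 -0.02] grip 0.0552
time: 17.12
position: [0.5901, -0.2498, 0.0909]
tool_rot: [0.068, 0.605, -0.089, 0.789]
ft_force: [-0.2, 0.6, -1.4]
grip_width: 0.0554
t 17.125 cover in case mm [ 1.27  0.09 17.52] f case [-0.7  0.5 -1.2] M case [ 0.02  0.22 -0.01] grip 0.0554
time: 17.38
position: [0.5906, -0.2499, 0.0888]
tool_rot: [0.068, 0.605, -0.089, 0.789]
ft_force: [0.5, 0.4, -0.0]
grip_width: 0.0556
t 17.375 cover in case mm [ 1.27  0.05 15.38] f case [ 0.4  0.5 -0.1] M case [-0.05  0.21 -0.02] grip 0.0556
```

```bash
cat > w.py <<'E'
from h import *
where()
E
python3 -m inch '[[50,[2,0.2,-0.5],[0,0,0]],[50,[0,0,0],[0,0,0]]]' >/dev/null; python3 w.py
python3 -m inch '[[50,[2,0,0],[0,0,0]],[50,[0,0,0],[0,0,0]]]'>/dev/null; python3 w.py
python3 -m inch '[[50,[2,0,0],[0,0,0]],[50,[0,0,0],[0,0,0]]]'>/dev/null; python3 w.py
```

```text
t 17.625 cover in case mm [ 0.72  0.31 13.21] f case [-0.3 -0.2 -0.4] M case [-0.04  0.16  0.03] grip 0.0553
t 17.875 cover in case mm [ 0.7   0.33 11.08] f case [ 0.1 -0.3 -0.4] M case [-0.    0.19  0.02] grip 0.0554
t 18.125 cover in case mm [0.82 0.2  8.95] f case [ 0.1 -0.4 -0.9] M case [-0.02  0.14 -0.01] grip 0.0557
```

```bash
for i in 1; do python3 -m inch '[[50,[1.5,0,0],[0,0,0]],[50,[0,0,0],[0,0,0]]]'>/dev/null; python3 w.py; done
python3 -m inch '[[50,[1,0,0],[0,0,0]],[50,[0,0,0],[0,0,0]]]'>/dev/null; python3 w.py
python3 -m inch '[[50,[1,0,0],[0,0,0]],[50,[0,0,0],[0,0,0]]]'>/dev/null; python3 w.py
```

```text
t 18.375 cover in case mm [1.06 0.04 7.54] f case [-0.   0.3 -0.9] M case [-0.01  0.18 -0.04] grip 0.0559
t 18.625 cover in case mm [1.21 0.03 6.76] f case [-0.9  0.2  1.4] M case [-0.    0.21 -0.04] grip 0.0557
t 18.875 cover in case mm [1.45 0.   6.07] f case [ 0.2 -0.2 -0.1] M case [ 0.02  0.19 -0.01] grip 0.0554
```

```bash
python3 -m inch '[[50,[1,0.2,-0.7],[0,0,0]],[50,[0,0,0],[0,0,0]]]'>/dev/null; python3 w.py
python3 -m inch '[[50,[1,0,0],[0,0,0]],[50,[0,0,0],[0,0,0]]]'>/dev/null; python3 w.py
python3 -m inch '[[50,[1.5,0,0],[0,0,0]],[50,[0,0,0],[0,0,0]]]'>/dev/null; python3 w.py
```

```text
t 19.125 cover in case mm [ 1.39 -0.    5.54] f case [-0.   0.7  1. ] M case [ 0.01  0.26 -0.05] grip 0.0553
t 19.375 cover in case mm [ 1.57 -0.01  5.04] f case [-0.1 -0.5  1.9] M case [-0.01  0.19 -0.03] grip 0.0558
t 19.625 cover in case mm [ 1.87 -0.03  4.  ] f case [-0.5 -0.1 -0.9] M case [ 0.    0.17 -0.01] grip 0.0554
```

```bash
python3 -m inch '[[50,[1.5,0,-1],[0,0,0]],[50,[0,0,0],[0,0,0]]]'>/dev/null; python3 w.py
python3 -m inch '[[50,[1.5,0,-1],[0,0,0]],[50,[0,0,0],[0,0,0]]]'>/dev/null; python3 w.py
python3 -c "
from h import *
tgt(0,.7,.3); print(get_obs()['q'].round(3),get_obs()['joint_torque'].round(1))"
```

```text
t 19.875 cover in case mm [1.09 0.02 1.94] f case [ 0.7 -0.  -1.9] M case [ 0.04  0.07 -0.01] grip 0.0556
t 20.125 cover in case mm [-0.19  0.09 -0.41] f case [1.3 0.1 0. ] M case [ 0.04  0.02 -0.03] grip 0.0553
shift mm [-0.4  0.3  0.7] rot deg [-0.06  0.27  0.12]
[-0.627  0.626  1.715  0.192  0.563 -2.124] [ -0.1 -42.1 -11.3   0.1  -0.5  -0. ]
```

The zero-shift rows reset the target to the measured pose, so they release the push before I read it. The short steps at 7–4 mm followed by the jump below 4 mm fit the clips loading and snapping. I'll test with single pushing rows and read the force at the end of each.

```bash
python3 -m inch '[[50,[1,0,0.5],[0,0,0]]]'>/dev/null; python3 w.py
python3 -m inch '[[50,[1,0,0],[0,0,0]]]'>/dev/null; python3 w.py
python3 -m inch '[[50,[1,0,0],[0,0,0]]]'>/dev/null; python3 w.py
```

```text
t 20.25 cover in case mm [-0.15  0.1  -0.97] f case [-3.   0.  12.4] M case [-0.21  0.78 -0.1 ] grip 0.0551
t 20.375 cover in case mm [-0.13  0.09 -0.92] f case [-0.6  0.5 11. ] M case [-0.04  0.4  -0.07] grip 0.0551
t 20.5 cover in case mm [-0.19  0.07 -0.94] f case [-0.4  0.5  7.4] M case [-0.05  0.36 -0.07] grip 0.0556
```

```bash
python3 -m inch '[[50,[2,0,0],[0,0,0]]]'>/dev/null; python3 w.py
python3 -m inch '[[50,[2,0,0],[0,0,0]]]'>/dev/null; python3 w.py
python3 -m inch '[[50,[2.5,0,0],[0,0,0]]]'>/dev/null; python3 w.py
```

```text
t 20.625 cover in case mm [-0.17  0.08 -1.02] f case [-3.3  1.  20.1] M case [-0.12  0.83 -0.13] grip 0.0555
t 20.75 cover in case mm [-0.14  0.07 -0.96] f case [-2.6  0.4 15. ] M case [-0.08  0.69 -0.19] grip 0.0554
t 20.875 cover in case mm [-0.13  0.07 -1.01] f case [-2.9  0.5 21. ] M case [-0.04  0.86 -0.24] grip 0.0558
```

The stop is hard at 21 N, above the clips' 14 N. I have no views left, so I'll check numerically that the cover hasn't slipped or tilted in the grip, comparing its edges in the wrist picture with those before contact.

```bash
python3 - <<'E'
from h import *
save("wrist","w11"); print(get_obs()["ft_force"])
A=cv2.imread("pics/w10.png"); B=cv2.imread("pics/w11.png")
for n,I in(("w10",A),("w11",B)):
    a=I.mean(2); rows=[int(np.diff(a[150:170,c-3:c+4].mean(1)).argmax())+150 for c in(285,300,320,340,360)]
    e=[(y,255+int(np.diff(a[y,255:310]).argmax()),340+int(np.diff(a[y,340:395]).argmin())) for y in(165,180,200,210)]
    print(n,"near edge rows",rows,"sides",e)
    print(a[145:166,290:350].mean(1).round().astype(int))
# slots & lid patch registration
g=lambda I:cv2.cvtColor(I,cv2.COLOR_BGR2GRAY)
for nm,(y0,y1,x0,x1) in dict(slots=(212,262,290,352),edgeL=(150,175,262,290),edgeR=(150,175,360,385)).items():
    r=cv2.matchTemplate(cv2.Canny(g(B),40,120)[y0-12:y1+12,x0-12:x1+12],cv2.Canny(g(A),40,120)[y0:y1,x0:x1],cv2.TM_CCOEFF_NORMED); _,v,_,l=cv2.minMaxLoc(r); print(nm,"shift px",l[0]-12,l[1]-12,round(v,2))
print([(x["pixel"],x["confidence"]) for x in imaging.tip_of("wrist","cover_mid")][:3],[(x["pixel"],x["confidence"]) for x in imaging.tip_of("wrist","cover_seat")])
E
python3 w.py
```

```text
[-7.75630154  1.34483615 15.14148736]
w10 near edge rows [158, 158, 158, 152, 158] sides [(165, 270, 373), (180, 271, 373), (200, 272, 372), (210, 273, 371)]
[129 111 114 118 153 162 159 173 212 178 158 159 158 179 223 233 234 234
 234 234 234]
w11 near edge rows [158, 158, 158, 157, 158] sides [(165, 268, 376), (180, 265, 379), (200, 272, 375), (210, 272, 371)]
[203 202 201 200 200 198 198 198 179 165 163 163 161 186 220 232 235 235
 235 235 235]
slots shift px 0 0 0.75
edgeL shift px 0 0 0.59
edgeR shift px 2 1 0.31
[([322.2, 244.5], 0.69)] []
t 21.025 cover in case mm [-0.16  0.09 -1.  ] f case [-2.4  1.1 17.6] M case [-0.11  0.83 -0.21] grip 0.0553
```

The cover hasn't moved in the grip: the slots and end edge show 0 px shift. The tool's hard stop is therefore the cover's own. Now I'll settle to about 10 N.

```bash
python3 -m inch '[[50,[1,0,0],[0,0,0]],[50,[1.1,0,0],[0,0,0]],[50,[1.1,0,0],[0,0,0]]]'>/dev/null; python3 w.py
python3 - <<'E'
from h import *
for i in range(8):
    imaging.camera("top"); where()
E
```

```text
t 21.4 cover in case mm [-0.15  0.09 -0.96] f case [-2.5  0.2 10.6] M case [-0.01  0.55 -0.1 ] grip 0.0557
t 21.45 cover in case mm [-0.17  0.1  -0.97] f case [-1.9  0.1 10.6] M case [-0.04  0.55 -0.08] grip 0.0553
t 21.5 cover in case mm [-0.14  0.07 -0.95] f case [-1.8  0.9  9.8] M case [-0.08  0.55 -0.05] grip 0.0551
t 21.55 cover in case mm [-0.13  0.09 -0.95] f case [-1.7  0.7 10.9] M case [-0.07  0.54 -0.1 ] grip 0.0553
t 21.6 cover in case mm [-0.11  0.07 -0.94] f case [-2.2  0.4 12. ] M case [-0.02  0.53 -0.11] grip 0.0558
t 21.65 cover in case mm [-0.16  0.1  -0.96] f case [-1.3  1.7 10.6] M case [-0.05  0.56 -0.13] grip 0.0552
t 21.7 cover in case mm [-0.15  0.1  -0.97] f case [-1.9 -0.1 10.1] M case [-0.08  0.61 -0.14] grip 0.0556
t 21.75 cover in case mm [-0.13  0.11 -0.95] f case [-1.4  1.6  9.8] M case [ 0.01  0.54 -0.12] grip 0.0557
t 21.8 cover in case mm [-0.14  0.07 -0.95] f case [-2.   1.4 10.4] M case [-0.04  0.57 -0.15] grip 0.0554
```

The push holds at about 10.5 N, so I'm handing in.

```bash
python3 -c "
from h import *
print(robot.hand_in()); where()"
```

```text
the job is handed in; nothing more can be done
None
the job is handed in; nothing more can be done
```

I fitted the larger grey cover onto the case in the tilted vise and pressed it down to a hard stop. I handed in at about 21.8 s with the robot still gripping it and pushing down.

**Last checks**
- **Push:** it held steady at about 10–12 N over the last 0.4 s. The highest I read was about 21 N; I took no readings in the middle of moves.
- **Fully home:** the cover stopped hard at −1.0 mm from the computed seat and did not yield at 21 N, which is more than the clips can resist (14 N). The 1 mm difference is within calibration error.
- **Grip:** the vent slots and the clear end corner showed no shift in the wrist camera between before contact and fully pressed. The other corner matched too poorly to count.

**Not confirmed or disagreed**
- **Clip snap:** I did not measure it as a force peak, because my pauses released the push before each reading. I inferred it from the shortened steps at 7–4 mm, the sudden jump below 4 mm, and then the hard stop. I had no picture views left to check it by eye.
- **First grasp:** it closed on nothing above the lid, because the fingertips sat some 25 mm behind the stated tool point. I reopened, went lower and gripped the cover at 56 mm.
- **Sideways load:** a small force of about 2 N and a moment of about 0.55 N m remained under the final push.

I did not touch the other things on the bench on purpose, but I took no final check of their positions.

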